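# Close up the soldering hearth around a bangle

### The arm

A 7-joint arm with a two-finger parallel gripper is mounted at the origin on the work surface. World frame = base frame: x ahead of the robot, y to its left, z up, the work surface at z = 0. Lengths are in m, angles in degrees, forces in N, time in s.
With the tool pointing down it reaches from about 0.425 to 0.875 m from the base axis. Payload 4.7 kg.
Tool frame: the origin (TCP) lies on the centre line of the jaws, within the pads' length; the fingertips stand 8 mm ahead of it and the grasp point (between the pads) lies 11 mm behind it; z points along the fingers, y is the direction in which the jaws open and shut (so a half turn about z gives the same grasp; the last joint's range is limited). The gripper opens to 87 mm and grips with 3 to 60 N. Pads are 19 mm wide; open, the fingers measure 117 mm over their backs; the gripper's body (75 mm by 190 mm) begins 51 mm behind the grasp point.
Start: joints at [75.865, 18.392, -4.016, 83.108, 1.295, 78.541, -3.26], TCP at [0.168, -0.628, 0.21] pointing down, gripper open.
Joint ranges: [-163.93, 163.93], [-17.29, 119.83], [-79.2, 71.16], [3.27, 140.29], [-89.18, 269.18], [5.43, 117.66], [-154.24, 154.24]. Speed limits (degrees/s): [147.25, 147.25, 180, 180, 180, 180, 180].

### API

Orientations are given as [roll, pitch, yaw] about the fixed x, y, z axes, in that order (R = Rz(yaw) Ry(pitch) Rx(roll)).
In Python, from cell import env gives the robot as it stands. The module is installed in compiled form; this text tells all that it offers.
- The arm moves only by the tool move_arm, never from a script. Its argument "steps" is a list of rows, each a list of 2 entries, a list of its own where there are three numbers: the shift along the tool's x, y, z in m, then the turn about the tool's z in rad. A call has 1 to 20 rows; each row is the pose to reach, as a shift and turn from the pose commanded when the call began, along the tool's axes at that moment; what a row does not reach only later rows make up. A row lasts 1/8 s, in which the tool goes at most 62.5 mm and 10.7 degrees, less where a joint would pass 70% of its speed; a pose out of reach is approached as far as the arm can. A call with a gripper value outside its range is refused whole. "hand" is the closure, from -1 (fully open) to 1 (shut), set as the call begins (left out, the last holds). The fingers move at their own pace and stop on an object; "squeeze" is the grip in N (left out, the last holds). Time passes only in rows, so rows that repeat a pose let the fingers close. It gives the time, the measured TCP pose, the force and the opening at its end, in the units of the state.
- env.get_obs(): the state, without advancing time (a new reading comes with each control period).
- env.read_camera(name): name is "side" or "top"; returns (picture, depth): 400x640x3 uint8, red, green, blue; 400x640 float32, m along the optical axis (not along the pixel's ray), 0 where there is no reading.
- env.calibration(name): a dict with "intrinsics" (3x3 intrinsics, pixels), "D" ([k1, k2, p1, p2, k3] as OpenCV has them; the pictures are not rectified), "position" and "orientation" of the camera in the world. Camera axes: x right, y up, looking along -z (the intrinsics and any distortion apply to the point x, -y, -z); pixel columns grow to the right and rows downward; lengths in m; the calibration is good to about 2 mm. A picture is of the moment at which its call begins. calibration takes no time and is no camera call.
- env.sign_off(): hands the job in, once; it reports no verdict.
Trained networks look in the newest picture that a camera, given by its name, has taken for a name from the list of things; names that differ only in an ending like _2 or _b are one class to them, and where a whole thing is asked for, a point or a joint stands for the part that bears it (a point fixed in the world has none). Each returns a list of dicts, best first, with "conf" (0 to 1); they miss things now and then, are a little off and sometimes report something else, mostly with a low value. They report only what shows in the picture. A call takes as long as a camera call. They do not tell look-alikes from the thing itself.
- env.cut_out(camera, query): "region" (400x640 bool, what is visible of it) and "uv" ([column, row] in pixels, amid what is visible of it).
The state is a dict: "time_s": time; "qpos": joint angles; "joint_velocities": joint speeds; "effort": joint torques, N m; "tool_pos": TCP position; "tool_rot": TCP orientation; "force": force on the tool from outside, world axes, zero at the start; "wrist_torque": the same for the moment, N m; "grip_width": finger opening in m.
Only numpy, scipy, OpenCV 4.12 (cv2) and the standard library are available. Lean on these libraries where they do the work, as an engineer would, in place of code of your own. Each camera call takes 0.05 s, during which the arm holds its last target. There are 200 camera calls.

### The job

On the soldering hearth, push the charcoal block, with the bangle set up on it, home into the corner of the firebricks, flat against both the back row and the side brick. Then slide the loose brick along the back row until it stands flat against the free end of the block, so that the bangle is walled in on three sides. Only push with the fingertips, gently enough that the bangle stays where it lies in the middle of the block: lift or tip nothing, and leave the other tools alone.

Things in the scene. Friction and masses are not known exactly. Their poses are not given: they have to be found in the camera images.
- hearth: Soldering hearth, fixed: low dark steel tray, inside 300 (x) by 575 (y) mm, tiled floor 12 mm and rim 28 mm above the bench. Origin: middle of the tray at bench height; x to its back (away from the robot), y to its left; yaw up to 0.15 rad. Bedded in it: pale firebricks 57 mm wide, tops 62 mm above the bench, a back row (front face x = +93 mm) and a left side brick (inner face y = +230.5 mm).
- hearth_corner (a point): Corner on the tray floor where the front face of the back row (it runs along y over the tray's whole width) meets the inner face of the side brick (it runs 230 mm along -x from here). In the hearth frame: (93, 230.5, 12) mm; axes as the hearth's.
- charcoal_block: Black pressed-charcoal slab 90 (x) by 140 (y) by 32 (z) mm, 0.2 to 0.45 kg, lying loose on the tray floor, 1 to 7 cm short of the back row and 2 to 10 cm of the side brick, askew by up to 0.25 rad; slides with plain friction. Origin: centre of its underside; x towards the back row, y towards the side brick. Home, its centre is 45 mm from the back row's face and 70 mm from the side brick's.
- loose_brick: Loose brick, the only firebrick not bedded: 115 (x) by 57 (y) by 50 (z) mm, 0.25 to 0.5 kg, on the tray floor right of the charcoal block, its short end about 1 to 10 mm from the back row and nearly square to it. Origin: centre of its underside; x towards the back row, y towards the charcoal block. Pushed below half its height it slides without tipping.
- bangle: Silver bangle lying flat in the middle of the charcoal block's top: a hoop of 66 mm outside diameter, 8 mm high, with a small round setting on its outside; 30 g, held only by friction, so it slides if the block is jerked or stops hard from more than about 0.15 m/s. Origin: centre of the hoop, on its underside.
- borax: White round borax dish, 72 mm across and 20 mm high, with a borax cone up to 44 mm; stands in the front right of the tray. Leave alone. Origin: centre of its underside.
- tin: Small round metal solder tin, 40 mm across, 17 mm high, in the front left of the tray. Leave alone. Origin: centre of its underside.
- tweezers: Cross-locking tweezers 165 mm long, 24 mm wide, 10 mm high, lying along the tray's right end. Leave alone. Origin: middle, underside.
- fluxbottle: Amber glass jar 52 mm across, 105 mm high, on the bench to the right of the hearth. Leave alone. Origin: centre of its underside.
- chasing_hammer: Chasing hammer 230 mm long, lying on the bench to the left of the hearth. Leave alone. Origin: on its underside, along the handle.
- third_hand: Third-hand stand: steel base 75 by 55 mm with a post and tweezers up to 125 mm high, on the bench left of the hearth. Leave alone. Origin: centre of its underside.
Not all that is in view belongs to the job. Leave any purple look-alike of the loose_brick alone. There is more than one size of the charcoal_block; the one meant has the size given above.

How it is judged (in metres and radians):
On the way:
1. the charcoal block lies home in the corner, within 5 mm of the back row and of the side brick and square to them (x of charcoal_block in the frame of hearth above 0.043 m and y of charcoal_block in the frame of hearth above 0.1555 m and angle between the x axis of charcoal_block and the x axis of hearth, either way round below 0.06 rad), for 0.2 s.
At the end, for the whole second after the job is handed in: Block within 5 mm of back row and side brick, square to 0.06 rad; loose brick upright within 5 mm of the block's free end and 20 mm of the back row, square to 0.06 rad; bangle flat on the block within 9 mm of its centre; all on the tray floor, at rest (all of step 1 and y of loose_brick in the frame of charcoal_block between -0.1035 and -0.09 m and x of loose_brick in the frame of hearth above 0.0155 m and angle between the x axis of loose_brick and the x axis of hearth, either way round below 0.06 rad and height (world z) of each of charcoal_block, loose_brick below 0.015 m and angle between loose_brick's own z axis and vertical below 0.06 rad and horizontal distance between bangle and charcoal_block below 0.009 m and height (world z) of bangle between 0.041 and 0.047 m and linear speed of each of charcoal_block, loose_brick, bangle below 0.01 m/s); the robot touches nothing.
It fails at once if the charcoal block, the loose brick or the bangle is lifted (more than 6 mm) or tipped (height (world z) of any of charcoal_block, loose_brick above 0.018 m or height (world z) of bangle above 0.05 m or angle between charcoal_block's own z axis and vertical above 0.12 rad or angle between loose_brick's own z axis and vertical above 0.2 rad or angle between bangle's own z axis and vertical above 0.15 rad).
It fails at once if the bangle slides more than 10 mm off the middle of the block or falls off it (horizontal distance between bangle and charcoal_block above 0.01 m or height (world z) of bangle below 0.037 m).
It fails at once if another tool is pushed aside by more than 15 mm (distance of any of borax, tin, tweezers, fluxbottle, chasing_hammer, third_hand from where it was at the start of the episode above 0.015 m).
It also fails if it takes over 61 s, if anything falls off the work surface, if the arm or the gripper's body presses on something with over 40 N, if the wrist force passes 120 N, or if a joint passes its speed limit or range.

## Working session

There is one attempt and no reset: what is moved stays moved. The work goes in short steps, Python scripts to look and compute and a tool call to move; the robot and the scene stay as the last step left them, time stands still between calls to the robot, and variables do not carry over. Pictures are saved under pics/ and viewed, about 8 in all and at most 12, crops included, and the job is handed in when it is done.

Besides the shell and the picture viewer there is one more tool, called after ">>>" by a JSON object that holds its "name" and its "arguments". move_arm: Moves the arm, as the interface text tells. Its arguments: {"type":"object","properties":{"steps":{"type":"array"},"hand":{"type":"number"},"squeeze":{"type":"number"}},"required":["steps"]}

```bash
mkdir -p pics
cat > h.py <<'E'
import numpy as np, cv2
from scipy.spatial.transform import Rotation as R
from cell import env
def cam(n):
    c=env.calibration(n); return c
def Rm(o):
    o=np.array(o,float)
    if o.shape==(3,3): return o
    return R.from_euler('xyz',o,degrees=True).as_matrix() if o.size==3 else R.from_quat(o).as_matrix()
def cloud(n,depth):
    c=cam(n);K=np.array(c['intrinsics'],float);D=np.array(c['D'],float)
    v,u=np.mgrid[:400,:640]
    p=cv2.undistortPoints(np.stack([u,v],-1).reshape(-1,1,2).astype(float),K,D).reshape(400,640,2)
    P=np.stack([p[...,0]*depth,-p[...,1]*depth,-depth],-1)
    W=P@Rm(c['orientation']).T+np.array(c['position']); W[depth==0]=np.nan
    return W
def save(n,im,f): cv2.imwrite(f'pics/{f}.png',im[...,::-1])
E
python3 - <<'E'
from h import *
print(env.get_obs())
for n in('top','side'):
    print(env.calibration(n))
    im,d=env.read_camera(n);save(n,im,n+'0');np.save(n+'d',d)
    W=cloud(n,d)
    for q in('hearth','charcoal_block','loose_brick','bangle','borax','tin'):
        for r in env.cut_out(n,q):
            m=r['region'];w=W[m];print(n,q,round(r['conf'],2),np.round(r['uv']),m.sum(),np.round(np.nanmedian(w,0),3),np.round(np.nanmin(w,0),3),np.round(np.nanmax(w,0),3))
E
```

```text
{'time_s': 0.0, 'qpos': array([75.86558651, 18.4385887 , -4.0151059 , 83.17489337,  1.2949441 ,
       78.54029141, -3.25981688]), 'joint_velocities': array([-0.10368269,  0.09032388,  0.00352332, -0.04340521,  0.04788603,
        0.03801614, -0.0074782 ]), 'effort': array([-3.63234549e-04, -4.91289425e+01, -4.04488603e-01, -3.12534034e+01,
       -6.41851220e-02,  4.36690589e-02,  1.73252138e-04]), 'tool_pos': array([ 0.16739673, -0.62747934,  0.20846689]), 'tool_rot': array([-1.79891464e+02,  5.82087115e-03,  1.49439365e+01]), 'force': array([-0.27409843, -0.51639905, -0.36067766]), 'wrist_torque': array([ 0.01027779,  0.01564131, -0.02370338]), 'grip_width': 0.08676042930553589}
{'intrinsics': array([[511.55009196,   0.        , 321.19987202],
       [  0.        , 511.55009196, 202.91326663],
       [  0.        ,   0.        ,   1.        ]]), 'D': array([0.02207507, 0.        , 0.        , 0.        , 0.        ]), 'position': array([ 0.31640238, -0.01642485,  1.50936407]), 'orientation': array([  5.8617547 ,   0.76900356, -89.07963436])}
top hearth 0.68 [322. 160.] 18574 [0.59
[... 1762 characters left out ...]
 charcoal_block 0.71 [286. 203.] 805 [0.575 0.108 0.042] [0.539 0.026 0.005] [0.633 0.17  0.055]
side loose_brick 0.98 [323. 160.] 555 [ 0.625 -0.129  0.057] [ 0.571 -0.22   0.003] [ 0.697 -0.107  0.071]
side loose_brick 0.81 [405. 187.] 587 [ 0.292 -0.249  0.047] [ 0.265 -0.347 -0.006] [ 0.357 -0.199  0.058]
side loose_brick 0.63 [368. 132.] 483 [ 0.606 -0.409  0.045] [ 0.58  -0.534 -0.007] [ 0.687 -0.359  0.061]
side borax 0.47 [350. 176.] 192 [ 0.504 -0.168  0.032] [ 0.474 -0.218  0.008] [ 0.542 -0.14   0.056]
side tin 0.69 [225. 308.] 713 [0.437 0.516 0.023] [ 0.294  0.452 -0.005] [0.533 0.585 0.037]
side tin 0.4 [293. 236.] 114 [0.453 0.184 0.027] [0.425 0.155 0.005] [0.485 0.219 0.062]
```

```bash
python3 - <<'E'
import cv2
a=cv2.imread('pics/top0.png')[60:320,150:530];cv2.imwrite('pics/t0c.png',cv2.resize(a,None,fx=2.1,fy=2.1,interpolation=cv2.INTER_CUBIC))
E
python3 - <<'E'
from h import *
# fits: hearth pose from firebrick tops (z~0.062) and rim
im,d=env.read_camera('top');W=cloud('top',d)
m=np.abs(W[...,2]-.062)<.008
m&=(W[...,0]>.45)&(W[...,0]<.85)&(np.abs(W[...,1])<.36)
n,l,s,c=cv2.connectedComponentsWithStats(m.astype(np.uint8))
for i in range(1,n):
    if s[i,4]>150:
        p=W[l==i]; r=cv2.minAreaRect(p[:,:2].astype(np.float32)*1000); print(s[i],np.round(r[0],1),np.round(r[1],1),round(r[2],1),np.round(np.median(p[:,2]),4))
h=env.cut_out('top','hearth')
if h:
    r=cv2.minAreaRect(W[h[0]['region']][:,:2].astype(np.float32)*1000);print('hearth',r)
for q in('charcoal_block','loose_brick','bangle'):
    for k in env.cut_out('top',q):
        p=W[k['region']]
        zt=np.nanmedian(p[:,2]); p=p[np.abs(p[:,2]-zt)<.010]
        r=cv2.minAreaRect(p[:,:2].astype(np.float32)*1000);print(q,k['uv'],zt,np.round(r[0]),np.round(r[1],1),round(r[2],1))
E
```

```text
[ 220   99  198  109 6020] [609.6   6.3] [264.6 574.3] 6.8 0.0625
hearth ((592.9142456054688, 3.687713623046875), (208.9103240966797, 620.2568359375), 16.66472625732422)
charcoal_block [205.4, 271.1] 0.022290084396358933 [266. 341.] [101.7  69. ] 49.5
charcoal_block [291.2, 160.1] 0.044524981676555275 [591.  98.] [ 90.8 139.9] 1.0
charcoal_block [256.0, 256.8] 0.022705480501013175 [312. 188.] [60.5 96.1] 46.9
loose_brick [467.7, 154.0] 0.049547842646825546 [ 617. -423.] [116.1  58.3] 87.1
loose_brick [414.3, 260.9] 0.04987038771528152 [ 302. -264.] [115.9  59. ] 83.4
loose_brick [373.1, 144.6] 0.06216163358388638 [ 638. -144.] [114.3  58. ] 6.7
bangle [301.7, 158.7] 0.05200460185983524 [597.  62.] [9.2 8.9] 88.3
```

View pics/t0c.png

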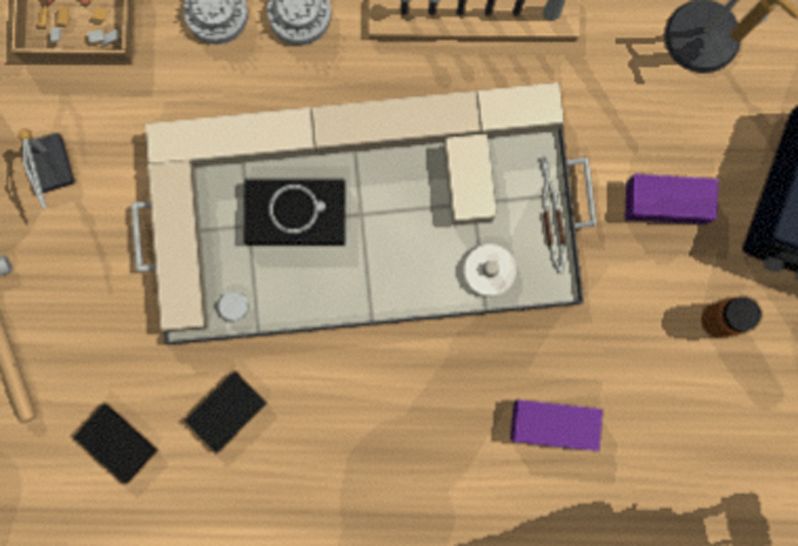

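The top crop shows the askew block with the bangle at about (295,212), the loose brick at (470,178), the borax dish at (490,268), the tin at (232,305) and the tweezers at (553,215). The purple bricks and the smaller black slabs are decoys. Next I'll fit the hearth pose.

```bash
cat >> h.py <<'E'
def fitline(t,s):  # robust s = a+b t
    k=np.ones(len(t),bool)
    for _ in range(6):
        b,a=np.polyfit(t[k],s[k],1); r=s-a-b*t; k=np.abs(r)<max(.002,2*np.std(r[k]))
    return a,b,np.std(r[k])
def measure(im,W):
    X,Y,Z=W[...,0],W[...,1],W[...,2]
    top=(Z>.052)&(Z<.075)&(X>.45)&(X<.85)
    yb=np.arange(-.27,.2,.006);ts=[];ss=[]
    for y in yb:
        m=top&(np.abs(Y-y)<.003)&(X>.655+(-.1*y)) 
        if m.sum()>5 and not(-.19<y<-.1): ts.append(y);ss.append(np.min(X[m]))
    a,b,s=fitline(np.array(ts),np.array(ss)); yaw=-np.arctan(b)
    xs=np.arange(.48,.66,.006);ts=[];ss=[]
    for x in xs:
        m=top&(np.abs(X-x)<.003)&(Y>.16)&(Y<.4)
        if m.sum()>3: ts.append(x);ss.append(np.min(Y[m]))
    a2,b2,s2=fitline(np.array(ts),np.array(ss))
    # corner: x=a+b y ; y=a2+b2 x
    x=(a+b*a2)/(1-b*b2); y=a2+b2*x
    return dict(corner=(x,y),yaw=np.degrees(yaw),yaw2=np.degrees(np.arctan(b2))*1.0,res=(s,s2))
E
python3 - <<'E'
from h import *
for _ in range(1):
    im,d=env.read_camera('top');W=cloud('top',d)
    print(measure(im,W))
    # hearth tray floor level
    sel=(np.abs(W[...,0]-.55)<.04)&(np.abs(W[...,1]+.05)<.03);print('floor',np.nanmedian(W[sel][:,2]))
    X,Y,Z=W[...,0],W[...,1],W[...,2]
    g=im.max(-1)
    m=(g<75)&(X>.5)&(X<.68)&(Y>-.0)&(Y<.2)&(Z>.034)
    m=cv2.morphologyEx(m.astype(np.uint8),cv2.MORPH_OPEN,np.ones((3,3)))>0
    m=cv2.morphologyEx(m.astype(np.uint8),cv2.MORPH_CLOSE,np.ones((9,9)))>0
    print('block',cv2.minAreaRect(W[m&(np.abs(Z-.044)<.01)][:,:2].astype(np.float32)*1000))
    m=(Z>.053)&(X>.55)&(X<.69)&(Y>-.2)&(Y<-.09)
    p=W[m]; m2=p[:,0]<.68; p=p[m2]
    for y in (): pass
    # brick side lines
    for f,nm in((np.min,'right'),(np.max,'left')):
        t=[];s=[]
        for x in np.arange(.6,.67,.004):
            q=p[np.abs(p[:,0]-x)<.002]
            if len(q)>3:t.append(x);s.append(f(q[:,1]))
        print('brick',nm,fitline(np.array(t),np.array(s)))
    for q in('tin','tweezers','bangle','third_hand','fluxbottle'):
        for r in env.cut_out('top',q)[:1]: print(q,r['conf'],np.nanmin(W[r['region']],0),np.nanmax(W[r['region']],0))
E
```

```text
{'corner': (np.float64(0.6568530971267866), np.float64(0.24267419176912763)), 'yaw': np.float64(6.501078671147696), 'yaw2': np.float64(6.549319889905154), 'res': (np.float64(0.0007937084265647244), np.float64(0.00046586836564578967))}
floor 0.012805443439307007
block ((589.775146484375, 99.9397201538086), (86.8616714477539, 137.54888916015625), 0.687682569026947)
brick right (np.float64(-0.2415075617469603), np.float64(0.1100530085768293), np.float64(0.0009703946563273107))
brick left (np.float64(-0.19390692382594882), np.float64(0.12273744037292428), np.float64(0.0006785165467476045))
tweezers 0.63 [ 0.51991793 -0.2809575   0.00541806] [ 0.67618472 -0.24745337  0.03064521]
bangle 0.46 [0.56218035 0.05707783 0.04084931] [0.62433347 0.13030072 0.05863852]
third_hand 0.74 [ 0.58714706  0.41733955 -0.00186711] [0.70185081 0.49700233 0.13031268]
fluxbottle 0.9 [ 0.42641267 -0.51502251  0.00975746] [ 0.47575224 -0.46827709  0.11281912]
```

>>> {"name": "move_arm", "arguments": {"steps": [[[0.049,-0.028,0],0.02],[[0.098,-0.056,0],0.04],[[0.148,-0.084,0],0.06],[[0.197,-0.112,0],0.08],[[0.246,-0.14,0],0.1],[[0.295,-0.167,0],0.12],[[0.345,-0.195,0],0.147],[[0.366,-0.246,0],0.147],[[0.388,-0.298,0],0.147],[[0.409,-0.349,0],0.147],[[0.431,-0.4,0.0],0.147],[[0.453,-0.451,0.0],0.147],[[0.474,-0.502,0.02],0.147],[[0.496,-0.553,0.04],0.147],[[0.517,-0.605,0.06],0.147],[[0.517,-0.605,0.08],0.147],[[0.517,-0.605,0.08],0.147],[[0.517,-0.605,0.08],0.147]], "hand": -1}}

```text
time_s: 3.5
tool_pos: [0.5117, 0.0889, 0.1302]
tool_rot: [180.0, -0.1, 6.4]
force: [0.9, -0.6, 0.2]
grip_width: 0.0871
```

>>> {"name": "move_arm", "arguments": {"steps": [[[0,0,0.04],0],[[0,0,0.075],0],[[0,0,0.095],0],[[0,0,0.104],0],[[0,0,0.104],0],[[0,0,0.104],0]]}}

```text
time_s: 4.25
tool_pos: [0.5122, 0.0897, 0.0268]
tool_rot: [180.0, -0.1, 6.5]
force: [1.3, -0.2, -0.8]
grip_width: 0.0874
```

Run:
```python
from h import *
o=env.get_obs();print(o['tool_pos'],o['tool_rot'],o['force'])
im,d=env.read_camera('side');a=im[130:290,180:420];cv2.imwrite('pics/s1.png',cv2.resize(a,None,fx=3.3,fy=3.3,interpolation=cv2.INTER_CUBIC)[...,::-1])
```

```text
[0.5122055  0.08973045 0.02675707] [ 1.79980614e+02 -1.24413216e-01  6.49216721e+00] [ 1.28658214 -0.2173306  -0.84095753]
```

View pics/s1.png

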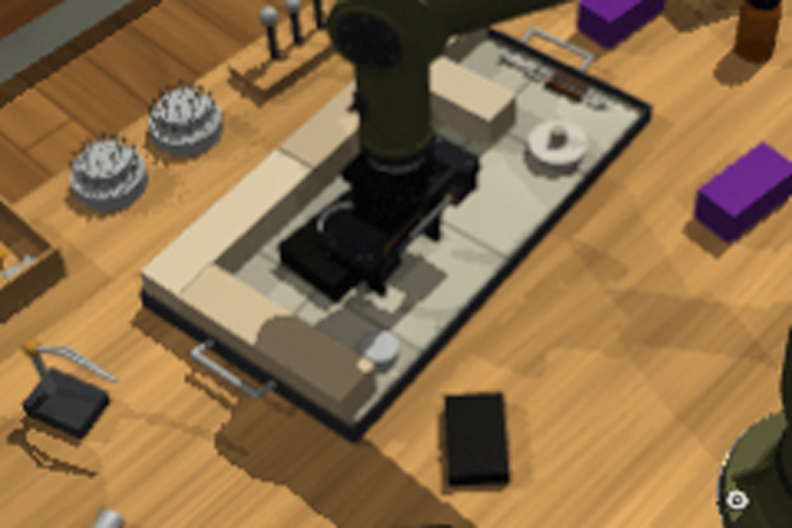

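The side view shows both fingertips, at about (375,280) and (430,235), in front of the block and clear of the tin. I'll push along tool x.

>>> {"name": "move_arm", "arguments": {"steps": [[[0.004,0,0],0],[[0.008,0,0],0],[[0.012,0,0],0],[[0.016,0,0],0],[[0.02,0,0],0],[[0.024,0,0],0],[[0.028,0,0],0],[[0.032,0,0],0],[[0.036,0,0],0],[[0.04,0,0],0],[[0.044,0,0],0],[[0.048,0,0],0],[[0.051,0,0],0],[[0.054,0,0],0],[[0.056,0,0],0],[[0.058,0,0],0],[[0.058,0,0],0]]}}

```text
time_s: 6.42
tool_pos: [0.5691, 0.0964, 0.0256]
tool_rot: [180.0, -0.0, 6.5]
force: [-1.2, 0.4, -1.1]
grip_width: 0.087
```

>>> {"name": "move_arm", "arguments": {"steps": [[[0.001,0,0],0],[[0.002,0,0],0],[[0.003,0,0],0],[[0.004,0,0],0],[[0.004,0,0],0]]}}

```text
time_s: 7.05
tool_pos: [0.5713, 0.0967, 0.0255]
tool_rot: [180.0, 0.2, 6.5]
force: [-6.2, -1.1, 4.0]
grip_width: 0.0868
```

Run:
```python
from h import *
o=env.get_obs();print(o['tool_pos'],o['tool_rot'],o['force'])
im,d=env.read_camera('side');a=im[150:270,230:390];cv2.imwrite('pics/s2.png',cv2.resize(a,None,fx=5,fy=5,interpolation=cv2.INTER_CUBIC)[...,::-1])
im,d=env.read_camera('top');cv2.imwrite('pics/t2.png',im[...,::-1])
```

```text
[0.57132954 0.09669659 0.02548405] [1.79967951e+02 1.72816534e-01 6.52193365e+00] [-6.20782392 -1.13206846  3.97846856]
```

View pics/s2.png

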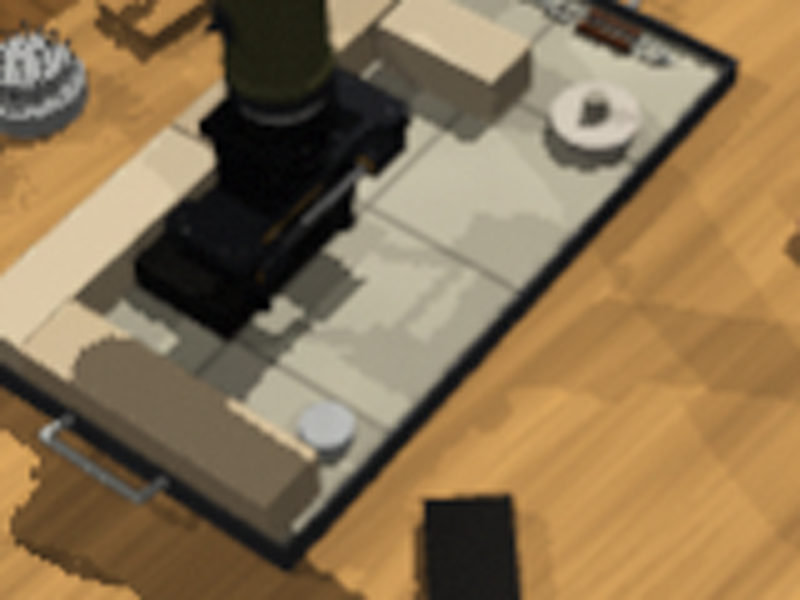

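The block is against the back row: the force rose to 6 N, and the tool stopped 2 mm short of the command. I'll back off next.

>>> {"name": "move_arm", "arguments": {"steps": [[[-0.006,0,0],0],[[-0.03,0,0],0],[[-0.03,0,-0.05],0],[[-0.03,0.03,-0.09],0],[[-0.01,0.08,-0.1],0],[[0.02,0.105,-0.1],0],[[0.05,0.105,-0.1],0]], "hand": 0.05}}

```text
time_s: 8.02
tool_pos: [0.6365, -0.0064, 0.126]
tool_rot: [179.8, -0.2, 6.2]
force: [-0.0, 0.8, 1.0]
grip_width: 0.0415
```

Run:
```python
from h import *
o=env.get_obs();print(o['tool_pos'],o['tool_rot'],o['qpos'],o['force'],o['grip_width'])
im,d=env.read_camera('side');W=cloud('side',d)
print(measure(im,W)['corner'])
for q in('charcoal_block','bangle'):
  for r in env.cut_out('side',q)[:2]:
    p=W[r['region']];p=p[(p[:,2]>.036)&(p[:,2]<.056)]
    if len(p)>20: print(q,r['conf'],cv2.minAreaRect(p[:,:2].astype(np.float32)*1000),np.nanmedian(p,0))
a=im[150:270,230:390];cv2.imwrite('pics/s3.png',cv2.resize(a,None,fx=5,fy=5,interpolation=cv2.INTER_CUBIC)[...,::-1])
```

```text
[ 0.63645968 -0.00643311  0.12601971] [ 1.79845416e+02 -1.55533797e-01  6.17622997e+00] [ 25.85675677  23.32622888 -35.31972815  90.38490093  14.2100981
  70.63776578 -95.77980182] [-0.04001836  0.75257406  1.03483918] 0.041456244415666865
(np.float64(0.6526191721017789), np.float64(0.24233911715893186))
charcoal_block 0.85 ((622.4824829101562, 107.66921997070312), (95.47372436523438, 142.4476318359375), 6.911728382110596) [0.61659859 0.11360044 0.04307056]
```

View pics/s3.png

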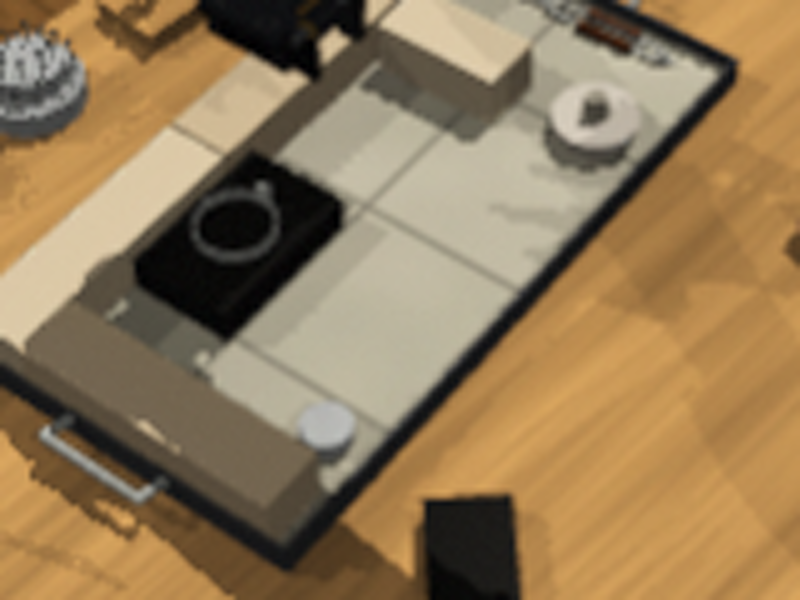

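The block is square against the back row with the bangle centred. I'll turn the tool 90° and descend to the right of the block.

>>> {"name": "move_arm", "arguments": {"steps": [[[0,0,0],-0.18],[[0,0,0],-0.36],[[0,0,0],-0.54],[[0,0,0],-0.72],[[0,0,0],-0.9],[[0,0,0],-1.08],[[0,0,0],-1.26],[[0,0,0.02],-1.44],[[0,0,0.05],-1.571],[[0,0,0.08],-1.571],[[0,0,0.1],-1.571],[[0,0,0.1],-1.571],[[0,0,0.1],-1.571]]}}

```text
time_s: 9.8
tool_pos: [0.6351, -0.0015, 0.0267]
tool_rot: [179.9, 0.0, 96.5]
force: [0.8, 0.7, -0.3]
grip_width: 0.0415
```

>>> {"name": "move_arm", "arguments": {"steps": [[[0.006,0,0],0],[[0.012,0,0],0],[[0.016,0,0],0],[[0.02,0,0],0],[[0.024,0,0],0],[[0.028,0,0],0],[[0.033,0,0],0],[[0.038,0,0],0],[[0.043,0,0],0],[[0.048,0,0],0],[[0.053,0,0],0],[[0.058,0,0],0],[[0.063,0,0],0],[[0.068,0,0],0],[[0.073,0,0],0],[[0.077,0,0],0],[[0.08,0,0],0],[[0.082,0,0],0],[[0.083,0,0],0],[[0.083,0,0],0]]}}

```text
time_s: 12.3
tool_pos: [0.6248, 0.0808, 0.0255]
tool_rot: [-180.0, -0.0, 96.5]
force: [0.3, -1.8, -0.8]
grip_width: 0.0413
```

>>> {"name": "move_arm", "arguments": {"steps": [[[0.001,0,0],0],[[0.002,0,0],0],[[0.003,0,0],0],[[0.003,0,0],0]]}}

```text
time_s: 12.8
tool_pos: [0.6244, 0.0839, 0.0255]
tool_rot: [-180.0, -0.0, 96.5]
force: [-0.0, -0.2, -0.5]
grip_width: 0.0414
```

>>> {"name": "move_arm", "arguments": {"steps": [[[0.001,0,0],0],[[0.002,0,0],0],[[0.003,0,0],0],[[0.003,0,0],0]]}}

```text
time_s: 13.3
tool_pos: [0.6241, 0.0869, 0.0255]
tool_rot: [-180.0, -0.0, 96.5]
force: [0.0, -0.9, -1.2]
grip_width: 0.0414
```

>>> {"name": "move_arm", "arguments": {"steps": [[[0.001,0,0],0],[[0.002,0,0],0],[[0.003,0,0],0],[[0.003,0,0],0]]}}

```text
time_s: 13.8
tool_pos: [0.624, 0.0879, 0.0255]
tool_rot: [-180.0, 0.1, 96.5]
force: [0.0, -6.0, 1.0]
grip_width: 0.0412
```

Contact with the side brick: 6 N, and the tool stalled. I'll back off, lift over the loose brick and descend on its right side.

>>> {"name": "move_arm", "arguments": {"steps": [[[-0.005,0,0],0],[[-0.03,0,0],0],[[-0.03,0,-0.05],0],[[-0.05,0,-0.09],0],[[-0.1,-0.003,-0.1],0],[[-0.15,-0.006,-0.1],0],[[-0.2,-0.009,-0.1],0],[[-0.25,-0.013,-0.1],0],[[-0.28,-0.013,-0.1],0],[[-0.292,-0.013,-0.1],0],[[-0.292,-0.013,-0.1],0],[[-0.292,-0.013,-0.1],0]]}}

```text
time_s: 15.3
tool_pos: [0.6445, -0.1989, 0.1258]
tool_rot: [180.0, -0.1, 96.7]
force: [-0.9, 0.0, 0.3]
grip_width: 0.0411
```

Run:
```python
from h import *
o=env.get_obs();print(o['tool_pos'],o['tool_rot'],o['force'],o['time_s'])
im,d=env.read_camera('top');W=cloud('top',d)
print(measure(im,W))
for q in('charcoal_block','loose_brick','bangle'):
  for r in env.cut_out('top',q)[:4]:
    p=W[r['region']];zt=np.nanmedian(p[:,2]);p=p[np.abs(p[:,2]-zt)<.01]
    print(q,round(r['conf'],2),cv2.minAreaRect(p[:,:2].astype(np.float32)*1000),zt)
a=im[100:210,205:425];cv2.imwrite('pics/t4.png',cv2.resize(a,None,fx=3.6,fy=3.6,interpolation=cv2.INTER_CUBIC)[...,::-1])
```

```text
[ 0.64450615 -0.19890303  0.12575338] [ 1.79968072e+02 -8.50457419e-02  9.67253165e+01] [-0.90317654  0.03070551  0.25955128] 15.3
{'corner': (np.float64(0.6641122616942553), np.float64(0.1787477336942709)), 'yaw': np.float64(6.547123504372855), 'yaw2': np.float64(-17.919623362342527), 'res': (np.float64(0.0006491623108717707), np.float64(0.011259748376514913))}
charcoal_block 0.72 ((313.33502197265625, 188.27017211914062), (62.377498626708984, 97.93775177001953), 45.858543395996094) 0.02269486648272845
charcoal_block 0.72 ((622.50146484375, 163.76133728027344), (72.66102600097656, 29.356300354003906), 88.82913970947266) 0.0516789834959267
charcoal_block 0.7 ((620.163818359375, 168.53045654296875), (91.24555206298828, 141.06126403808594), 6.894351005554199) 0.04469435362107432
charcoal_block 0.56 ((266.0412292480469, 340.7196350097656), (101.17411041259766, 68.29048919677734), 49.29536819458008) 0.02205923006513766
loose_brick 0.64 ((307.1379089355469, -227.79833984375), (56.32707977294922, 45.51775360107422), 0.8150643110275269) 0.04956280242126743
loose_brick 0.64 ((617.1433715820312, -424.029296875), (117.31253814697266, 58.35672378540039), 87.31462097167969) 0.049527417512646554
loose_brick 0.59 ((638.1581420898438, -143.53060913085938), (115.6925048828125, 57.321044921875), 6.4241838455200195) 0.062134287480000716
bangle 0.61 ((637.447265625, 159.74691772460938), (65.74354553222656, 23.833396911621094), 69.47026062011719) 0.05161793197472164
```

View pics/t4.png

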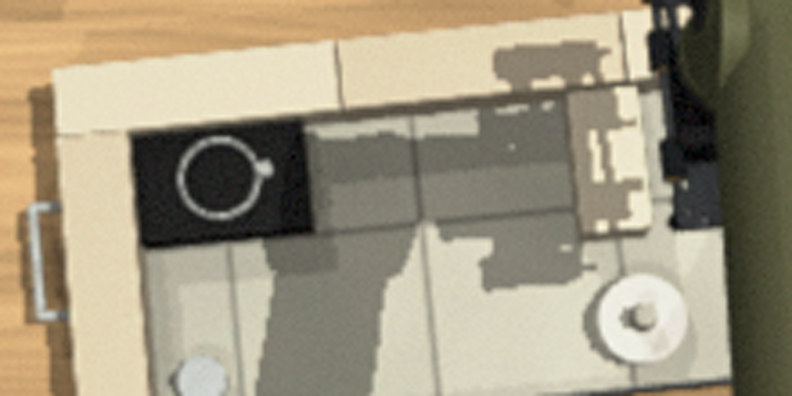

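The block is flat in the corner and the bangle is centred at (220,178). The fingers are to the right of the loose brick. I'll descend and push it.

>>> {"name": "move_arm", "arguments": {"steps": [[[0,0,0.04],0],[[0,0,0.075],0],[[0,0,0.095],0],[[0,0,0.1015],0],[[0,0,0.1015],0],[[0,0,0.1015],0]]}}

```text
time_s: 16.25
tool_pos: [0.6452, -0.2021, 0.0256]
tool_rot: [179.9, 0.1, 96.5]
force: [-0.3, -0.1, -0.5]
grip_width: 0.0414
```

>>> {"name": "move_arm", "arguments": {"steps": [[[0.005,0,0],0],[[0.01,0,0],0],[[0.014,0,0],0],[[0.018,0,0],0],[[0.022,0,0],0],[[0.027,0,0],0],[[0.032,0,0],0],[[0.038,0,0],0],[[0.044,0,0],0],[[0.05,0,0],0],[[0.056,0,0],0],[[0.062,0,0],0],[[0.068,0,0],0],[[0.074,0,0],0],[[0.08,0,0],0],[[0.086,0,0],0],[[0.092,0,0],0],[[0.098,0,0],0],[[0.104,0,0],0],[[0.11,0,0],0]]}}

```text
time_s: 18.75
tool_pos: [0.6316, -0.0923, 0.0241]
tool_rot: [-180.0, 0.0, 96.5]
force: [-0.2, -2.2, 1.6]
grip_width: 0.0417
```

>>> {"name": "move_arm", "arguments": {"steps": [[[0.006,0,0],0],[[0.012,0,0],0],[[0.018,0,0],0],[[0.024,0,0],0],[[0.03,0,0],0],[[0.036,0,0],0],[[0.042,0,0],0],[[0.048,0,0],0],[[0.054,0,0],0],[[0.06,0,0],0],[[0.066,0,0],0],[[0.072,0,0],0],[[0.078,0,0],0],[[0.084,0,0],0],[[0.09,0,0],0],[[0.096,0,0],0],[[0.1,0,0],0],[[0.104,0,0],0],[[0.107,0,0],0],[[0.109,0,0],0]]}}

```text
time_s: 21.25
tool_pos: [0.6192, 0.0157, 0.0241]
tool_rot: [-180.0, 0.0, 96.5]
force: [-0.3, -3.5, 3.1]
grip_width: 0.0414
```

>>> {"name": "move_arm", "arguments": {"steps": [[[0.002,0,0],0],[[0.004,0,0],0],[[0.006,0,0],0],[[0.008,0,0],0],[[0.009,0,0],0],[[0.01,0,0],0],[[0.011,0,0],0],[[0.012,0,0],0],[[0.012,0,0],0]]}}

```text
time_s: 22.38
tool_pos: [0.6178, 0.0278, 0.024]
tool_rot: [180.0, -0.0, 96.5]
force: [0.5, -1.7, 1.9]
grip_width: 0.0415
```

>>> {"name": "move_arm", "arguments": {"steps": [[[0.001,0,0],0],[[0.002,0,0],0],[[0.003,0,0],0],[[0.003,0,0],0]]}}

```text
time_s: 22.88
tool_pos: [0.6175, 0.0297, 0.024]
tool_rot: [-180.0, 0.1, 96.5]
force: [0.3, -4.1, 3.3]
grip_width: 0.0415
```

>>> {"name": "move_arm", "arguments": {"steps": [[[0.001,0,0],0],[[0.002,0,0],0],[[0.002,0,0],0]]}}

```text
time_s: 23.25
tool_pos: [0.6175, 0.0297, 0.024]
tool_rot: [-180.0, 0.2, 96.5]
force: [0.1, -8.0, 3.4]
grip_width: 0.0413
```

The tool stalled firmly at 8 N, so the brick is against the block. I'll back off slowly, lift clear and move aside to look.

>>> {"name": "move_arm", "arguments": {"steps": [[[-0.003,0,0],0],[[-0.006,0,0],0],[[-0.02,0,0],0],[[-0.04,0,0],0],[[-0.04,0,-0.05],0],[[-0.07,0,-0.1],0],[[-0.12,0,-0.13],0],[[-0.17,0,-0.15],0],[[-0.22,0,-0.15],0],[[-0.26,0,-0.15],0],[[-0.28,0,-0.15],0],[[-0.28,0,-0.15],0],[[-0.28,0,-0.15],0]]}}

```text
time_s: 24.88
tool_pos: [0.6494, -0.2429, 0.1741]
tool_rot: [180.0, -0.1, 96.7]
force: [-0.5, -0.4, 0.6]
grip_width: 0.0411
```

Run:
```python
from h import *
o=env.get_obs();print(o['tool_pos'],o['force'],o['time_s'])
c=np.array([657,242.5]);a=np.radians(6.5);E=np.array([[np.cos(a),np.sin(a)],[-np.sin(a),np.cos(a)]])
for n in('top','side'):
  im,d=env.read_camera(n);W=cloud(n,d)
  for q in('charcoal_block','loose_brick','bangle'):
    for r in env.cut_out(n,q)[:4]:
      p=W[r['region']];zt=np.nanmedian(p[:,2]);p=p[np.abs(p[:,2]-zt)<.008]
      k=cv2.minAreaRect(p[:,:2].astype(np.float32)*1000)
      if k[0][0]>500 and k[0][1]>-100:print(n,q,round(r['conf'],2),np.round(E@(np.array(k[0])-c),1),np.round(k[1]),round(k[2],1),zt)
  if n=='top': 
    A=im[100:210,205:425];cv2.imwrite('pics/t5.png',cv2.resize(A,None,fx=3.6,fy=3.6,interpolation=cv2.INTER_CUBIC)[...,::-1])
    g=im.min(-1); X,Y,Z=W[...,0],W[...,1],W[...,2]
    # hoop centre: bright pixels on the black block
    rel=(W[...,:2]*1000-c)@E.T
    m=(rel[...,0]>-85)&(rel[...,0]<-5)&(rel[...,1]>-132)&(rel[...,1]<-8)&(im.max(-1)>90)
    pt=rel[m];cc,rr=cv2.minEnclosingCircle(pt.astype(np.float32))
    f=np.linalg.lstsq(np.c_[2*pt,np.ones(len(pt))],(pt**2).sum(1),rcond=None)[0];print('hoop',f[:2],cc,rr,len(pt))
  else:
    A=im[150:270,230:390];cv2.imwrite('pics/s5.png',cv2.resize(A,None,fx=5,fy=5,interpolation=cv2.INTER_CUBIC)[...,::-1])
```

```text
[ 0.64938016 -0.24287255  0.17413709] [-0.45202402 -0.35335996  0.59102179] 24.875
top charcoal_block 0.61 [-45.8 -69.3] [ 89. 140.] 5.9 0.04461078896519566
top loose_brick 0.65 [ -64.  -168.1] [112.  56.] 7.0 0.06240438028717454
top bangle 0.43 [-31.8 -73. ] [44. 75.] 12.3 0.05094606412208691
hoop [-43.79299285 -69.91278709] (-41.07888412475586, -72.30302429199219) 39.342308044433594 147
side charcoal_block 0.71 [-49.1 -76.2] [ 95. 137.] 6.2 0.04277730170762872
side loose_brick 0.77 [ -69.9 -167.8] [115.  60.] 6.9 0.05995860338611192
side loose_brick 0.37 [-125.7 -232.1] [306. 620.] 0.7 0.01543757964271597
side bangle 0.59 [-64.5 -84.7] [19. 64.] 34.7 0.04956979702783948
```

View pics/t5.png

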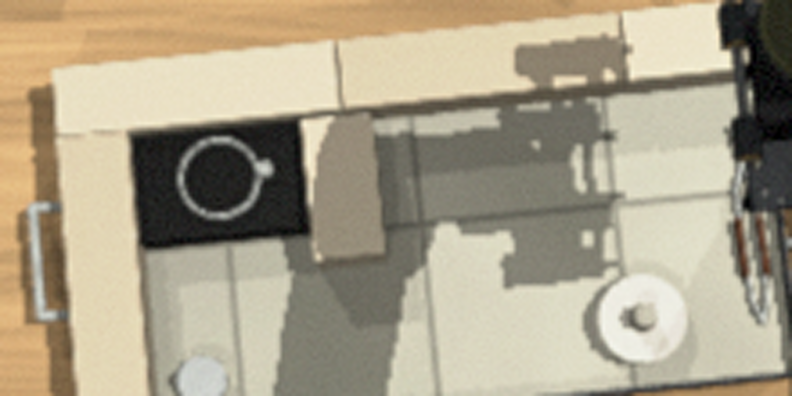

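View pics/s5.png

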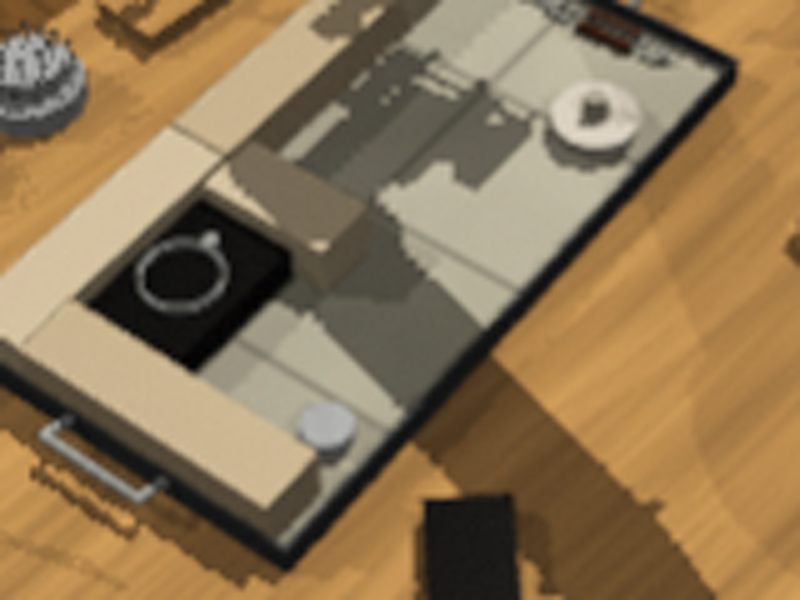

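Both views show the block flat in the corner, the loose brick flush at its free end and the bangle centred. The dish, tin and tweezers have not moved, and the arm is clear. I'm handing in.

```bash
python3 -c "
from cell import env
print(env.sign_off())"
```

```text
the job is handed in; nothing more can be done
None
```

I pushed the charcoal block against the back row and then the side brick. Then I slid the loose brick along the back row until it stood flat against the block's free end. The job was handed in after about 25 s of the 61 s allowed; sign-off gives no verdict.

Each push went on until the tool stalled, at 6 to 8 N. The last top-camera checks, measured from the corner, were:

| Check | Measured | Target |
|---|---|---|
| Block centre to back row | 45.8 mm | 45 mm |
| Block centre to side brick | 69.3 mm | 70 mm |
| Block squareness | within about 0.6° | 3.4° |
| Loose brick centre to block centre | 98.8 mm | 90 to 103.5 mm |
| Loose brick gap to back row | about 6 mm | under 20 mm |
| Loose brick squareness | within about 0.5° | 3.4° |
| Bangle off the block's centre | about 2 mm | under 9 mm |

- **Other tools:** the borax dish, tin and tweezers looked unmoved in the last pictures. I didn't check the hammer, third-hand stand or flux bottle, but the arm didn't work near them.
- **Disagreement:** the side camera put the block and brick centres up to 7 mm away from the top camera's figures. Its corner reading was also 4 mm off, and it sees the pieces partly hidden, so I relied on the top camera and the force stalls.
- **Bangle detection:** the network's outline of the bangle was rough, so its position comes from a circle fit to the hoop.

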